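# Refit the pump guard's hinge pin and hold the sprung door open for inspection

## Task

The upper hinge pin of the pump's yellow guard door has been left out. Take the red-headed pin from the wooden block, push it down through the upper hinge until its head sits flush on top and let go of it; then swing the spring-loaded door open by its black grip to 60 degrees (the green line on the base plate) and hold it steady there, finishing the program while still holding it. Leave everything else where it stands.

Things in the scene. Friction and masses are not known exactly. Their poses are not given: they have to be found in the camera images.
- pump_unit: blue pump in an open-topped white housing on an aluminium base plate, fixed. Origin on the vertical hinge axis at table level, z up; the closed yellow door runs from it along -y and opens to -x. Plate, 8 mm high, spans x -170 to +180, y -203 to +32 mm. Walls 140 mm high; pump lower, at x above +50 mm. A green line on the plate runs out from the hinge at 60 degrees of door opening.
- hinge_top (a point): centre of the hole mouth in the upper steel plate of the upper hinge's fork, on the hinge axis, 150 mm above the table. The 10 mm hole runs straight down through fork plate (8 mm), door lug (10 mm) and lower fork plate (8 mm), in all 30 mm, free below; the fork is 34 mm square. Nothing within 100 mm of it stands higher.
- guard_door (a joint): opening angle of the yellow-framed guard door, rad: 0 closed, grows as it swings out to -x, stop at 1.8. The door is 8 mm thick, reaches from 24 to 182 mm from the hinge axis, top edge 150 mm above the table. A spring always shuts it (about 0.2 N m when closed, 0.6 N m at 60 degrees, that is 4 N at the grip); it starts closed.
- door_grip (a point): on the axis of the door's upright round black grip, 16 mm in diameter, which stands on the door's top edge from 150 to 198 mm above the table; this point is at 180 mm. 150 mm from the hinge axis; moves with the door.
- hinge_pin: steel hinge pin with a red cylindrical head, standing upright in one of the three holes of the wooden block. Origin at the centre of the underside of the head, z up; head 16 mm in diameter and 24 mm high, shank 8 mm in diameter and 36 mm long below it with a tapered tip. 50 g. At the start the origin is 45 mm above the table.
- pin_block: fixed wooden block 55 x 150 x 45 mm, origin at the centre of its underside; three 10 mm holes in its top at y = -50, 0 and +50 mm of its own frame, in which the pins stand loosely.
- pin_grey: bystander: smaller pin with grey head (12 mm wide, 16 mm high), standing in the block; origin at the underside of its head
- pin_blue: bystander: smaller pin with blue head (12 mm wide, 16 mm high), standing in the block; origin at the underside of its head
- wrench: bystander: wrench, 160 mm long, lying on the bench
- reagent: bystander: amber bottle, 64 mm wide, 150 mm high, origin under its centre
- jar: bystander: jar, 60 mm wide, 70 mm high, origin under its centre
- beaker: bystander: glass beaker, 70 mm wide, 90 mm high, origin under its centre
- small_tray: bystander: white tray, 120 x 90 x 25 mm, origin under its centre

How it is judged:
By the outcome, as a careful person would: the job done as asked, in the order asked, and still so for the second after the job is handed in, while the arm keeps its last pose, push and grip.
It also fails if it takes over 64 s, if anything falls off the work surface, if the arm or the gripper's body presses on something with over 40 N, if the wrist force passes 120 N, or if a joint passes its speed limit or range.

## Robot

A 6-joint arm with a two-finger parallel gripper is mounted at the origin on the work surface. World frame = base frame: x ahead of the robot, y to its left, z up, the work surface at z = 0. Lengths are in m, angles in degrees, forces in N, time in s.
With the tool pointing down it reaches from about 0.4 to 0.825 m from the base axis. Payload 7 kg.
Tool frame: the origin (TCP) lies on the centre line of the jaws, within the pads' length; the fingertips stand 14 mm ahead of it and the grasp point (between the pads) lies 5 mm behind it; z points along the fingers, x is the direction in which the jaws open and shut, and the axes are right-handed (so a half turn about z gives the same grasp; the last joint's range is limited). The gripper opens to 88 mm and grips with 3 to 60 N. Pads are 19 mm wide; open, the fingers measure 130 mm over their backs; the gripper's body (78 mm by 193 mm) begins 47 mm behind the grasp point.
Start: joints at [-56.717, 20.546, 0.682, 0, -70.136, -16.507], TCP at [0.195, -0.646, 0.241] pointing down, gripper open.
Joint ranges: [-176.03, 176.03], [-82.01, 121.73], [-58.28, 71.71], [-173.87, 95.51], [-174.79, -0.11], [-173.66, 173.66]. Speed limits (degrees/s): [136.94, 136.94, 172.46, 180, 180, 180].

## Interface

Orientations are given as [roll, pitch, yaw] about the fixed x, y, z axes, in that order (R = Rz(yaw) Ry(pitch) Rx(roll)).
In Python, from plant import * gives the robot as it stands.
- The arm moves only by the shell command python3 -m handwheel 'ROWS' [OPENING]. ROWS is JSON, a list of rows, each a list of 2 entries, a list of its own where there are three numbers: the shift along the tool's x, y, z each as a share of 0.2 m, from -1 to 1, then the turn, a rotation vector about the tool's x, y, z each as a share of 360 degrees, from -1 to 1. In form: [[[tx, ty, tz], [ax, ay, az]], ...]. A call has 1 to 5 rows; each row is the pose to reach, as a shift and turn from the pose commanded when the call began, along the tool's axes at that moment, turning the shorter way round; what a row does not reach only later rows make up. A row lasts 1/12 s, in which the tool goes at most 41.7 mm and 7.16 degrees, less where a joint would pass 70% of its speed; a pose out of reach is approached as far as the arm can. A call with a number of a shift or a turn outside -1 to 1 is refused whole. A call with a gripper value outside its range is refused whole. OPENING is the closure, from -1 (fully open) to 1 (shut), set as the call begins (- or left out, the last holds). The fingers move at their own pace and stop on an object; the grip force is fixed at half the most. Time passes only in rows, so rows that repeat a pose let the fingers close. It gives the time, the measured TCP pose, the force and the opening at its end, in the units of the state.
- get_obs(): the state, without advancing time (a new reading comes with each control period).
- snapshot(name): name is "scene" or "top" or "wrist"; returns a dict with "color" (420x560x3 uint8, red, green, blue), "z_map" (420x560 float32, m along the optical axis (not along the pixel's ray), 0 where there is no reading), "intrinsics" (3x3 intrinsics, pixels), "rvec" (rotation vector, rad) and "tvec" (3), from world to camera coordinates, as OpenCV has them. Camera axes: x right, y down, z forward; pixel columns grow to the right and rows downward; lengths in m; the calibration is good to about 2 mm. A picture is of the moment at which its call begins.
- close_job(): hands the job in, once; it reports no verdict.
The state is a dict: "clock": time; "joint_pos": joint angles; "qvel": joint speeds; "tau": joint torques, N m; "tool_pos": TCP position; "orientation": TCP orientation; "force": force on the tool from outside, world axes, zero at the start; "moment": the same for the moment, N m; "opening": finger opening in m.
Only numpy, scipy, OpenCV 4.12 (cv2) and the standard library are available. Lean on these libraries where they do the work, as an engineer would, in place of code of your own. Each camera call takes 0.05 s, during which the arm holds its last target. There are 200 camera calls.

## Working session

There is one attempt and no reset: what is moved stays moved. The work goes in short steps, Python scripts to look and compute and a shell command to move; the robot and the scene stay as the last step left them, time stands still between calls to the robot, and variables do not carry over. Pictures are saved under pics/ and viewed, about 8 in all and at most 12, crops included, and the job is handed in when it is done.

```bash
mkdir -p pics; ls
cat > h.py <<'E'
from plant import *
import numpy as np, cv2
from scipy.spatial.transform import Rotation as R
def snap(n,save=None):
    s=snapshot(n)
    if save: cv2.imwrite('pics/'+save,s['color'][:,:,::-1])
    z=s['z_map']; K=s['intrinsics']; v,u=np.mgrid[:z.shape[0],:z.shape[1]]
    P=np.stack([(u-K[0,2])/K[0,0]*z,(v-K[1,2])/K[1,1]*z,z],-1)
    M=cv2.Rodrigues(np.array(s['rvec'],float))[0]
    W=(P-np.array(s['tvec']).reshape(3))@M
    W[z==0]=np.nan
    return s,W
E
python3 - <<'E'
from h import *
o=get_obs();print(o)
for n in("top","scene"):
    s,W=snap(n,n+'0.png'); np.save(n+'0.npy',W); np.save(n+'0c.npy',s['color'])
a=cv2.imread('pics/top0.png');print(a.shape)
E
```

```text
pics
{'clock': 0.0, 'joint_pos': array([-5.67171420e+01,  2.05897860e+01,  6.32941096e-01, -2.21219513e-02,
       -7.01386662e+01, -1.65081038e+01]), 'qvel': array([-0.04687789,  0.02583733,  0.00324187, -0.03825335, -0.02196121,
       -0.00065447]), 'tau': array([-1.72493870e-03, -5.82717276e+01,  2.93054259e+01,  6.99711174e+00,
        6.94550079e-03, -1.78028963e-04]), 'tool_pos': array([ 0.19466043, -0.64580173,  0.2396287 ]), 'orientation': array([-1.79992796e+02, -9.74839092e-02,  1.06767215e+02]), 'force': array([-0.10380592, -0.12402913,  0.10407783]), 'moment': array([0.03059868, 0.0435052 , 0.02820953]), 'opening': 0.08766872329636728}
(420, 560, 3)
```

View pics/top0.png

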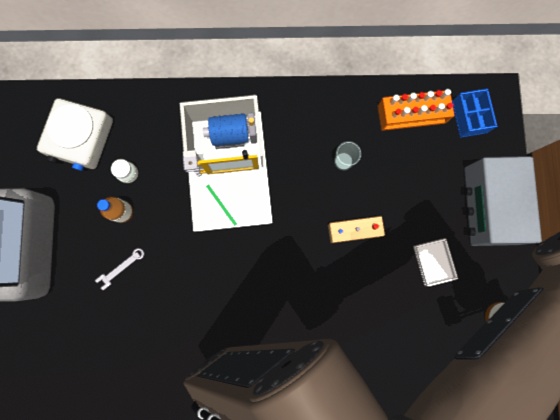

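View pics/scene0.png

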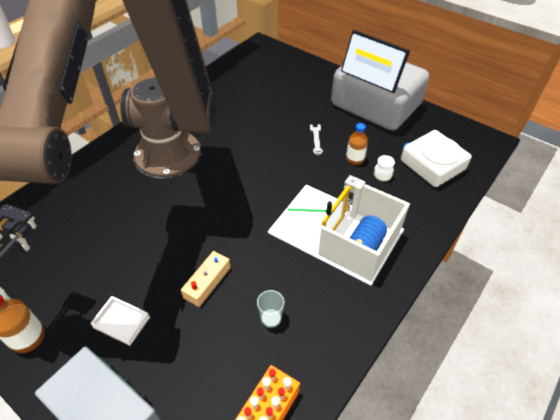

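Top view: red pin head at about (375,227), hinge fork at (191,161), black grip at (246,155), and the green line from (208,186) to (235,223). The door is closed and opens towards the robot.

```bash
python3 - <<'E'
import numpy as np,cv2
for n in('top','scene'):
    W=np.load(n+'0.npy');c=np.load(n+'0c.npy').astype(int);r,g,b=c[...,0],c[...,1],c[...,2]
    x,y,z=W[...,0],W[...,1],W[...,2]
    def rep(name,m):
        p=W[m]; print(n,name,m.sum(),np.nanmedian(p,0).round(4),np.nanmin(p,0).round(4) if len(p) else '',np.nanmax(p,0).round(4) if len(p) else '') if m.sum() else print(name,0)
        return p
    red=(r>150)&(g<70)&(b<70)&(z>.03)&(z<.09)&(x<.62); rep('red',red)
    p=rep('redtop',red&(z>.063))
    if len(p): print('ctr',p.mean(0))
    gr=(g>120)&(r<80)&(b<110)&(z<.03)&(z>-.01); p=rep('green',gr)
    if len(p)>5: print(cv2.fitLine(p[:,:2].astype(np.float32),cv2.DIST_L2,0,.01,.01).ravel())
    yel=(r>170)&(g>120)&(b<70)&(z>.13)&(z<.17)&(x>.5); p=rep('door',yel)
    if len(p)>5: print(cv2.fitLine(p[:,:2].astype(np.float32),cv2.DIST_HUBER,0,.01,.01).ravel())
    if n=='top':
        rg=np.zeros(z.shape,bool);rg[130:180,175:262]=1
        p=rep('grip',rg&(z>.185)&(z<.21));print(p.mean(0) if len(p) else 0)
        fk=np.zeros(z.shape,bool);fk[145:180,180:206]=1
        p=rep('fork',fk&(z>.144)&(z<.157)&(r<225))
        print(np.round(W[155:175:2,182:204:2,2],3));print(np.round(W[161,182:204:2,:2],3))
        pl=np.zeros(z.shape,bool);pl[90:240,170:285]=1
        m=(pl&(z>.003)&(z<.014)&(r>120)); p=rep('plate',m); print(cv2.minAreaRect(p[:,:2].astype(np.float32)))
        wl=pl&(z>.134)&(z<.146)&(r>100);p=rep('walls',wl);print(cv2.minAreaRect(p[:,:2].astype(np.float32)))
        bl=np.zeros(z.shape,bool);bl[210:250,320:390]=1
        p=rep('block',bl&(z>.038)&(z<.049));print(cv2.minAreaRect(p[:,:2].astype(np.float32)))
E
cat > crop.py <<'E'
import cv2,sys
f,x0,x1,y0,y1,k,o=sys.argv[1:]
i=cv2.imread('pics/'+f)[int(y0):int(y1),int(x0):int(x1)]
cv2.imwrite('pics/'+o,cv2.resize(i,None,fx=int(k),fy=int(k),interpolation=cv2.INTER_CUBIC))
E
```

```text
top red 16 [ 0.4879 -0.3535  0.0662] [ 0.4824 -0.3591  0.0565] [ 0.4937 -0.3497  0.0704]
top redtop 14 [ 0.4877 -0.3536  0.0667] [ 0.4824 -0.3591  0.0642] [ 0.4937 -0.3497  0.0704]
ctr [ 0.48767046 -0.35393117  0.06680222]
top green 77 [0.5706 0.0934 0.0078] [5.095e-01 4.850e-02 4.000e-04] [0.6228 0.1313 0.0134]
[0.817845   0.5754386  0.5679431  0.09156609]
top door 134 [0.6663 0.0627 0.149 ] [ 0.6572 -0.0218  0.1351] [0.6771 0.1363 0.1681]
[ 0.08725579 -0.99618596  0.6666406   0.058839  ]
top grip 32 [0.6712 0.0047 0.1961] [ 6.645e-01 -6.000e-04  1.856e-01] [0.6784 0.0125 0.1999]
[0.67126591 0.00539871 0.1955101 ]
top fork 61 [0.6586 0.1456 0.1487] [0.6417 0.1208 0.1441] [0.6875 0.1722 0.1546]
[[-0.001  0.15   0.147  0.15   0.147  0.152  0.152  0.144  0.108  0.005
   0.008]
 [ 0.001  0.155  0.149  0.15   0.151  0.147  0.149  0.146  0.109  0.006
   0.005]
 [-0.001  0.145  0.151  0.153  0.15   0.15   0.147  0.149  0.118  0.075
   0.008]
 [ 0.     0.149  0.151  0.148  0.145  0.15   0.147  0.152  0.124  0.148
   0.148]
 [-0.007  0.147  0.15   0.15   0.131  0.124  0.151  0.151  0.138  0.
[... 924 characters left out ...]
51600647, 0.21256576478481293), 5.1453375816345215)
top block 911 [ 0.4815 -0.3042  0.0435] [ 0.4485 -0.3838  0.0381] [ 0.5166 -0.2315  0.049 ]
((0.48226240277290344, -0.30723249912261963), (0.055223025381565094, 0.15067826211452484), 6.570695877075195)
scene red 26 [ 0.491  -0.3597  0.0646] [ 0.4834 -0.3645  0.0482] [ 0.4944 -0.3537  0.073 ]
scene redtop 15 [ 0.4896 -0.3594  0.0688] [ 0.4834 -0.3635  0.0631] [ 0.4944 -0.3556  0.073 ]
ctr [ 0.48972931 -0.35927344  0.06827157]
scene green 1 [0.6009 0.1154 0.0088] [0.6009 0.1154 0.0088] [0.6009 0.1154 0.0088]
scene door 138 [0.6668 0.0726 0.1462] [ 0.6571 -0.026   0.1311] [0.6773 0.1441 0.1542]
[ 0.09215537 -0.99574465  0.6678858   0.06686953]
```

```bash
cat > go.py <<'E'
# usage: go.py x y z yaw  -> shift and turn in handwheel units from the measured pose
from h import *
import sys
x,y,z,yaw=map(float,sys.argv[1:5]); o=get_obs()
A=R.from_euler('xyz',o['orientation'],degrees=True); B=R.from_euler('xyz',[180,0,yaw],degrees=True)
print('t',(A.inv().apply(np.array([x,y,z])-o['tool_pos'])/.2).round(4),'a',((A.inv()*B).as_rotvec(True)/360).round(4))
E
python3 go.py 0.34 -0.50 0.2 146; python3 go.py 0.488 -0.357 0.2 186.6
```

```text
t [0.4885 0.9063 0.1991] a [ 1.00e-04 -2.00e-04 -1.09e-01]
t [0.9596 1.8211 0.1997] a [ 1.000e-04 -2.000e-04 -2.218e-01]
```

```bash
python3 -m handwheel '[[[0.48,0.9,0.1],[0,0,-0.11]],[[0.48,0.9,0.1],[0,0,-0.11]],[[0.48,0.9,0.1],[0,0,-0.11]],[[0.48,0.9,0.1],[0,0,-0.11]],[[0.48,0.9,0.1],[0,0,-0.11]]]' -1; python3 go.py 0.488 -0.357 0.2 186.6
```

```text
clock: 0.52
tool_pos: [0.3404, -0.5005, 0.22]
orientation: [180.0, -0.0, 142.9]
force: [0.7, 0.2, 0.9]
opening: 0.0875
t [-0.1562  1.0175  0.1003] a [ 1.000e-04 -1.000e-04 -1.213e-01]
```

```bash
for i in 1; do python3 -m handwheel '[[[-0.156,1.0,0.1],[0,0,-0.121]],[[-0.156,1.0,0.1],[0,0,-0.121]],[[-0.156,1.0,0.1],[0,0,-0.121]],[[-0.156,1.0,0.1],[0,0,-0.121]],[[-0.156,1.0,0.1],[0,0,-0.121]]]'; done; python3 go.py 0.488 -0.357 0.16 186.6
```

```text
clock: 0.93
tool_pos: [0.487, -0.3604, 0.2001]
orientation: [180.0, -0.0, 178.8]
force: [1.4, -0.7, 0.6]
opening: 0.0873
t [-0.0045  0.0169  0.2007] a [ 0.     -0.     -0.0217]
```

```bash
python3 -m handwheel '[[[-0.004,0.017,0.2],[0,0,-0.022]],[[-0.004,0.017,0.2],[0,0,-0.022]],[[-0.004,0.017,0.2],[0,0,-0.022]],[[-0.004,0.017,0.2],[0,0,-0.022]],[[-0.004,0.017,0.2],[0,0,-0.022]]]'
python3 - <<'E'
from h import *
s,W=snap('wrist','w1.png');c=s['color'].astype(int);r,g,b=c[...,0],c[...,1],c[...,2]
m=(r>130)&(g<70)&(b<70)&(W[...,2]>.06)&(W[...,2]<.075)
p=W[m];print(m.sum(),np.nanmedian(p,0),(np.nanmin(p,0)+np.nanmax(p,0))/2,np.nanmax(p,0)-np.nanmin(p,0)); o=get_obs();print(o['tool_pos'],o['orientation'])
E
```

```text
clock: 1.35
tool_pos: [0.4869, -0.3603, 0.1623]
orientation: [-179.9, 0.1, -173.9]
force: [0.3, -0.3, 0.3]
opening: 0.0875
205 [ 0.48746207 -0.35660232  0.06832841] [ 0.48710548 -0.3560508   0.06576393] [0.01320834 0.01362672 0.00916017]
[ 0.48688362 -0.3603144   0.16235943] [-1.79918048e+02  1.19571960e-01 -1.73858657e+02]
```

View pics/w1.png

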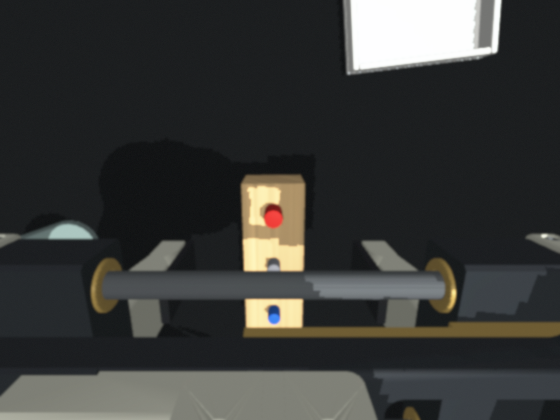

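Wrist view: the red head at (273,216) is between the open fingers, next to the block's end. The measured point (0.487,-0.3565, top at about 0.068) agrees with the top view.

```bash
python3 go.py 0.4873 -0.3565 0.12 186.6
```

```text
t [-0.0037  0.019   0.2118] a [-0.0002  0.0003 -0.0013]
```

```bash
python3 -m handwheel '[[[-0.004,0.019,0.2],[0,0,0]],[[-0.004,0.019,0.2],[0,0,0]],[[-0.004,0.019,0.2],[0,0,0]],[[-0.004,0.019,0.2],[0,0,0]],[[-0.004,0.019,0.2],[0,0,0]]]';  python3 go.py 0.4873 -0.3565 0.063 186.6
```

```text
clock: 1.82
tool_pos: [0.4879, -0.3562, 0.1228]
orientation: [-179.9, 0.1, -173.7]
force: [0.2, -0.3, 0.6]
opening: 0.0877
t [ 0.004  -0.0006  0.2987] a [-0.0003  0.0004 -0.0009]
```

```bash
python3 -m handwheel '[[[0.003,0,0.1],[0,0,0]],[[0.003,0,0.2],[0,0,0]],[[0.003,0,0.285],[0,0,0]],[[0.003,0,0.285],[0,0,0]],[[0.003,0,0.285],[0,0,0]]]';  python3 go.py 0.4873 -0.3565 0.063 186.6; python3 -m handwheel '[[[0.003,0,0],[0,0,0]]]'; python3 go.py 0.4873 -0.3565 0.063 186.6
```

```text
clock: 2.23
tool_pos: [0.4866, -0.3557, 0.0643]
orientation: [-180.0, -0.0, -173.7]
force: [-0.1, -0.8, 1.2]
opening: 0.0874
t [-0.0029 -0.0045  0.0066] a [-0.     -0.     -0.0008]
clock: 2.32
tool_pos: [0.487, -0.356, 0.0653]
orientation: [-179.9, 0.1, -173.7]
force: [1.7, 0.5, 0.3]
opening: 0.0874
t [-0.0014 -0.0026  0.0117] a [-0.0002  0.0003 -0.0007]
```

```bash
python3 -m handwheel '[[[0,0,0.008],[0,0,0]],[[0,0,0.008],[0,0,0]]]'; for i in 1 2 3; do python3 -m handwheel '[[[0,0,0],[0,0,0]],[[0,0,0],[0,0,0]],[[0,0,0],[0,0,0]],[[0,0,0],[0,0,0]],[[0,0,0],[0,0,0]]]' 1; done
```

```text
clock: 2.48
tool_pos: [0.4865, -0.3557, 0.0632]
orientation: [-179.9, 0.1, -173.7]
force: [-1.2, 0.2, -0.5]
opening: 0.0879
clock: 2.9
tool_pos: [0.4858, -0.3554, 0.062]
orientation: [-180.0, 0.0, -173.7]
force: [0.0, 0.3, -0.0]
opening: 0.06
clock: 3.32
tool_pos: [0.4858, -0.3554, 0.0619]
orientation: [180.0, -0.0, -173.7]
force: [0.8, 0.2, 0.5]
opening: 0.0263
clock: 3.73
tool_pos: [0.4858, -0.3554, 0.062]
orientation: [180.0, 0.0, -173.7]
force: [-0.0, -0.3, -0.1]
opening: 0.0154
```

```bash
python3 -m handwheel '[[[0,0,-0.1],[0,0,0]],[[0,0,-0.25],[0,0,0]],[[0,0,-0.45],[0,0,0]],[[0,0,-0.65],[0,0,0]],[[0,0,-0.85],[0,0,0]]]' 1;python3 -m handwheel '[[[0,0,-0.1],[0,0,0]],[[0,0,-0.1],[0,0,0]],[[0,0,-0.1],[0,0,0]],[[0,0,-0.1],[0,0,0]],[[0,0,-0.1],[0,0,0]]]' 1; python3 go.py .57 -.17 .25 186.6;python3 go.py .658 .155 .25 186.6
```

```text
clock: 4.15
tool_pos: [0.4852, -0.3551, 0.2336]
orientation: [180.0, -0.0, -173.7]
force: [1.3, -0.4, -0.8]
opening: 0.0153
clock: 4.57
tool_pos: [0.4851, -0.355, 0.2504]
orientation: [179.9, -0.1, -173.7]
force: [-0.6, 0.6, -1.4]
opening: 0.015
t [-0.5237  0.8728  0.0022] a [ 0.0002 -0.0004 -0.0008]
t [-1.1394  2.4397  0.0031] a [ 0.0002 -0.0004 -0.0008]
```

```bash
python3 -m handwheel '[[[-0.08,0.17,0],[0,0,0]],[[-0.16,0.34,0],[0,0,0]],[[-0.24,0.51,0],[0,0,0]],[[-0.32,0.68,0],[0,0,0]],[[-0.4,0.85,0],[0,0,0]]]' 1;python3 -m handwheel '[[[-0.08,0.17,0],[0,0,0]],[[-0.16,0.34,0],[0,0,0]],[[-0.24,0.51,0],[0,0,0]],[[-0.32,0.68,0],[0,0,0]],[[-0.38,0.8,0],[0,0,0]]]' 1;python3 -m handwheel '[[[-0.08,0.17,0],[0,0,0]],[[-0.16,0.34,0],[0,0,0]],[[-0.24,0.5,0],[0,0,0]],[[-0.3,0.6,0],[0,0,0]],[[-0.34,0.7,0],[0,0,0]]]' 1; python3 go.py .658 .155 .25 186.6
```

```text
clock: 4.98
tool_pos: [0.5463, -0.176, 0.2506]
orientation: [180.0, -0.1, -173.7]
force: [1.1, -1.7, -1.1]
opening: 0.0147
clock: 5.4
tool_pos: [0.6047, -0.0075, 0.2504]
orientation: [-180.0, -0.1, -173.6]
force: [0.8, -0.8, -0.4]
opening: 0.0152
clock: 5.82
tool_pos: [0.6569, 0.1382, 0.2498]
orientation: [-179.9, -0.2, -173.6]
force: [0.4, -0.6, -0.3]
opening: 0.0155
t [-0.0147  0.0827 -0.001 ] a [-0.0002 -0.0005 -0.0006]
```

Run:
```python
from h import *
for n in('wrist','top','scene'):
    s,W=snap(n,n+'2.png'); np.save(n+'2.npy',W); np.save(n+'2c.npy',s['color'])
    K=s['intrinsics'];q=[]
    for P in ([.658,.155,.15],list(get_obs()['tool_pos']-[0,0,.053])):
        q.append(cv2.projectPoints(np.array([P]),np.array(s['rvec'],float),np.array(s['tvec'],float),K,None)[0].ravel().round(1))
    print(n,q,K[0,0])
w=cv2.imread('pics/wrist2.png');sc=cv2.imread('pics/scene2.png')
cv2.imwrite('pics/v2.png',np.vstack([cv2.resize(w,(800,600))[150:500],cv2.resize(sc[140:260,290:490],None,fx=2,fy=2).copy()[:,:400].repeat(1,0) if 0 else np.zeros((1,800,3),np.uint8)]))
```

```text
wrist [array([269.4, 230. ]), array([271.5, 234.2])] 306.5583711303062
top [array([190.2, 162.9]), array([192.7, 158.7])] 413.00724236277114
scene [array([352.3, 180.2]), array([350.6, 172.1])] 469.2516261323926
```

View pics/wrist2.png

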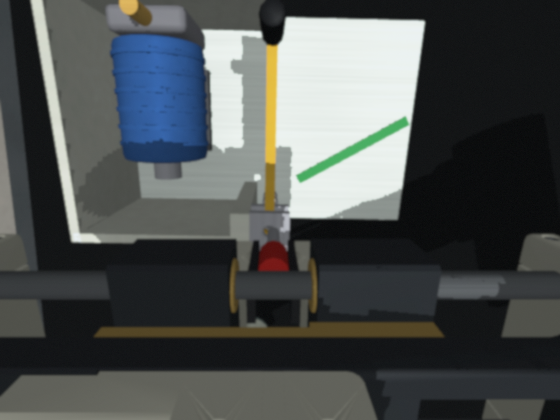

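```bash
python3 crop.py wrist2.png 225 315 190 290 6 c2.png
```

```text
(no output)
```

View pics/c2.png

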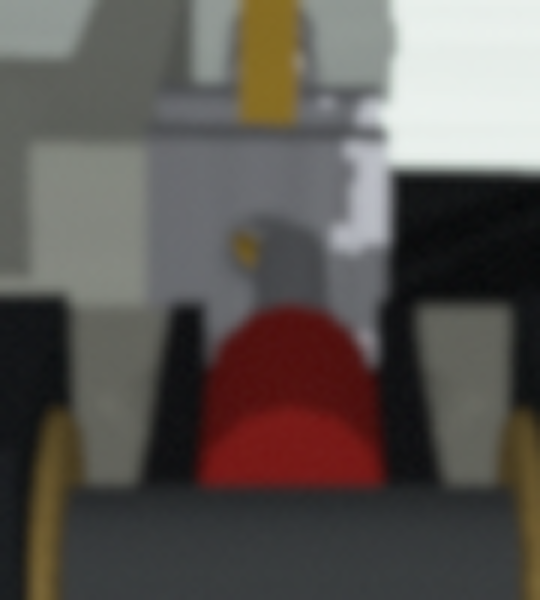

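The crop shows the grey shank just above the fork, with the tip at about (272,228). The hole is partly hidden, with a yellow glimpse at (265,231). I'll move 30 mm past it in +y for a clear view.

```bash
python3 -m handwheel '[[[0,0.1,0],[0,0,0]],[[0,0.23,0],[0,0,0]],[[0,0.23,0],[0,0,0]],[[0,0.23,0],[0,0,0]],[[0,0.23,0],[0,0,0]]]' 1;python3 -m handwheel '[[[0,0,0],[0,0,0]],[[0,0,0],[0,0,0]],[[0,0,0],[0,0,0]]]' 1
python3 - <<'E'
from h import *
s,W=snap('wrist','wrist3.png');np.save('wrist3.npy',W);np.savez('w3.npz',**{k:s[k] for k in('color','z_map','intrinsics','rvec','tvec')})
o=get_obs();print(o['tool_pos'],o['orientation'])
for P in ([.658,.155,.15],list(o['tool_pos']-[0,0,.053]),list(o['tool_pos']+[0,0,.007])):
    print(cv2.projectPoints(np.array([P]),np.array(s['rvec'],float),np.array(s['tvec'],float),s['intrinsics'],None)[0].ravel().round(1))
E
python3 crop.py wrist3.png 230 310 165 275 5 c3.png
```

```text
clock: 6.38
tool_pos: [0.6514, 0.1812, 0.2517]
orientation: [-180.0, -0.0, -173.7]
force: [-0.6, -0.7, 0.1]
opening: 0.0152
clock: 6.63
tool_pos: [0.6517, 0.1813, 0.2521]
orientation: [-180.0, 0.0, -173.7]
force: [0.4, 0.3, -1.0]
opening: 0.0151
[0.6517513  0.1814107  0.25205649] [-1.79999066e+02  2.67571686e-03 -1.73733101e+02]
[269.1 178.6]
[273.3 230.8]
[273.4 273. ]
```

View pics/c3.png

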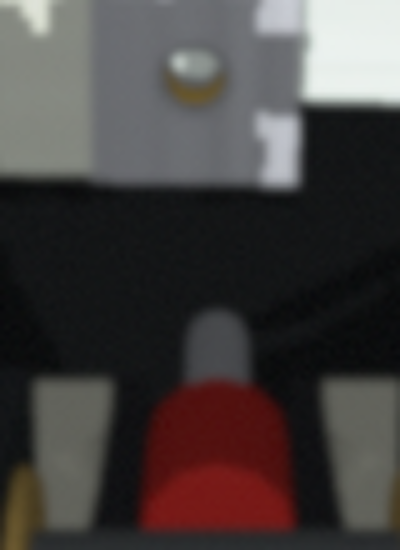

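Clear view: hole centre at (269.1,180.2) against (269.1,178.6) predicted. The pin shank is at column 273.5 against 273.3 predicted. So the hinge is at about (0.6578,0.1565).

```bash
python3 go.py .6578 .1565 .215 186.3
```

```text
t [-0.0165 -0.1271  0.1853] a [-0.      0.     -0.0001]
```

```bash
python3 -m handwheel '[[[-0.0165,-0.127,0],[0,0,0]],[[-0.0165,-0.127,0],[0,0,0]],[[-0.0165,-0.127,0.08],[0,0,0]],[[-0.0165,-0.127,0.18],[0,0,0]],[[-0.0165,-0.127,0.18],[0,0,0]]]' 1;python3 -m handwheel '[[[0,0,0],[0,0,0]],[[0,0,0],[0,0,0]],[[0,0,0],[0,0,0]],[[0,0,0],[0,0,0]],[[0,0,0],[0,0,0]]]' 1; python3 go.py .6578 .1565 .205 186.3
```

```text
clock: 7.1
tool_pos: [0.6559, 0.1563, 0.2121]
orientation: [-180.0, -0.3, -173.8]
force: [-1.1, 0.3, -2.5]
opening: 0.0152
clock: 7.52
tool_pos: [0.6581, 0.1575, 0.2169]
orientation: [180.0, 0.1, -173.7]
force: [0.6, -0.0, -0.8]
opening: 0.015
t [ 0.002  -0.0047  0.0595] a [0.0001 0.0002 0.0001]
```

```bash
python3 -m handwheel '[[[0.002,-0.004,0],[0,0,0]],[[0.002,-0.004,0.02],[0,0,0]],[[0.002,-0.004,0.04],[0,0,0]],[[0.002,-0.004,0.05],[0,0,0]],[[0.002,-0.004,0.05],[0,0,0]]]' 1;python3 -m handwheel '[[[0,0,0.01],[0,0,0]],[[0,0,0.02],[0,0,0]],[[0,0,0.03],[0,0,0]],[[0,0,0.04],[0,0,0]],[[0,0,0.05],[0,0,0]]]' 1; python3 go.py .6578 .1565 .205 186.3
```

```text
clock: 7.93
tool_pos: [0.657, 0.1562, 0.2049]
orientation: [-180.0, -0.1, -173.7]
force: [-0.6, 0.7, 0.5]
opening: 0.0149
clock: 8.35
tool_pos: [0.6574, 0.1564, 0.1958]
orientation: [-180.0, -0.0, -173.7]
force: [-0.1, 0.1, -0.4]
opening: 0.0152
t [-0.0018  0.0004 -0.0462] a [-0. -0.  0.]
```

No force with the tip about 7 mm below the mouth, so it has entered. Continuing down.

```bash
python3 -m handwheel '[[[0,0,0.01],[0,0,0]],[[0,0,0.02],[0,0,0]],[[0,0,0.03],[0,0,0]],[[0,0,0.04],[0,0,0]],[[0,0,0.05],[0,0,0]]]' 1;python3 -m handwheel '[[[0,0,0.01],[0,0,0]],[[0,0,0.02],[0,0,0]],[[0,0,0.03],[0,0,0]],[[0,0,0.04],[0,0,0]],[[0,0,0.04],[0,0,0]]]' 1
```

```text
clock: 8.77
tool_pos: [0.6575, 0.1564, 0.1858]
orientation: [-180.0, -0.0, -173.7]
force: [0.3, -0.2, -0.3]
opening: 0.015
clock: 9.18
tool_pos: [0.6574, 0.1564, 0.1775]
orientation: [-180.0, -0.0, -173.7]
force: [-0.1, 0.2, -0.8]
opening: 0.0151
```

```bash
python3 -m handwheel '[[[0,0,0.01],[0,0,0]],[[0,0,0.02],[0,0,0]],[[0,0,0.03],[0,0,0]],[[0,0,0.035],[0,0,0]],[[0,0,0.035],[0,0,0]]]' 1;python3 -m handwheel '[[[0,0,0.005],[0,0,0]],[[0,0,0.01],[0,0,0]],[[0,0,0.015],[0,0,0]],[[0,0,0.015],[0,0,0]],[[0,0,0.015],[0,0,0]]]' 1
```

```text
clock: 9.6
tool_pos: [0.6574, 0.1564, 0.1706]
orientation: [-180.0, -0.0, -173.7]
force: [-0.2, 0.3, -0.9]
opening: 0.0153
clock: 10.02
tool_pos: [0.6574, 0.1564, 0.1679]
orientation: [-180.0, -0.0, -173.7]
force: [0.0, -0.4, -0.5]
opening: 0.0151
```

```bash
python3 -m handwheel '[[[0,0,0.003],[0,0,0]],[[0,0,0.006],[0,0,0]],[[0,0,0.006],[0,0,0]],[[0,0,0.006],[0,0,0]]]' 1;python3 -m handwheel '[[[0,0,0.003],[0,0,0]],[[0,0,0.005],[0,0,0]],[[0,0,0.005],[0,0,0]],[[0,0,0.005],[0,0,0]]]' 1
```

```text
clock: 10.35
tool_pos: [0.6575, 0.1564, 0.167]
orientation: [180.0, 0.0, -173.7]
force: [0.2, 0.5, 1.2]
opening: 0.0148
clock: 10.68
tool_pos: [0.6576, 0.1564, 0.1669]
orientation: [180.0, 0.1, -173.7]
force: [-2.3, -0.2, 6.6]
opening: 0.0149
```

Head seated: z 0.167 as expected, with contact force. Release and rise.

```bash
for i in 1 2; do python3 -m handwheel '[[[0,0,0],[0,0,0]],[[0,0,0],[0,0,0]],[[0,0,0],[0,0,0]],[[0,0,0],[0,0,0]],[[0,0,0],[0,0,0]]]' -0.3; done; python3 -m handwheel '[[[0,0,-0.05],[0,0,0]],[[0,0,-0.15],[0,0,0]],[[0,0,-0.3],[0,0,0]],[[0,0,-0.45],[0,0,0]],[[0,0,-0.45],[0,0,0]]]' -0.3
python3 - <<'E'
from h import *
s,W=snap('wrist','wrist4.png')
c=s['color'].astype(int);r,g,b=c[...,0],c[...,1],c[...,2]
m=(r>130)&(g<60)&(b<60);p=W[m];print(m.sum(),np.nanpercentile(p,[5,50,95],axis=0).round(4))
s2,W2=snap('top','top4.png');c=s2['color'].astype(int);r,g,b=c[...,0],c[...,1],c[...,2]
print(get_obs()['tool_pos'])
m=(r>130)&(g<60)&(b<60)&(W2[...,0]>.6)&(W2[...,2]>.12)&(W2[...,1]>.1);p=W2[m];print(m.sum(),np.nanpercentile(p,[5,50,95],axis=0).round(4) if m.sum() else '')
E
python3 go.py .6713 .007 .25 185.1
```

```text
clock: 11.1
tool_pos: [0.6574, 0.1564, 0.1655]
orientation: [-180.0, -0.0, -173.7]
force: [-0.6, 1.2, -1.0]
opening: 0.043
clock: 11.52
tool_pos: [0.6574, 0.1564, 0.1657]
orientation: [-180.0, -0.0, -173.7]
force: [0.9, 0.2, -0.4]
opening: 0.0567
clock: 11.93
tool_pos: [0.6603, 0.1569, 0.264]
orientation: [179.9, 0.6, -173.6]
force: [1.5, -0.6, 1.6]
opening: 0.0569
14 [[0.663  0.1551 0.1711]
 [0.6639 0.1566 0.1728]
 [0.6648 0.1585 0.1742]]
[0.65818064 0.15675513 0.25847187]
0 
t [ 0.0174 -0.7515  0.0412] a [0.0002 0.0006 0.0034]
```

View pics/wrist4.png

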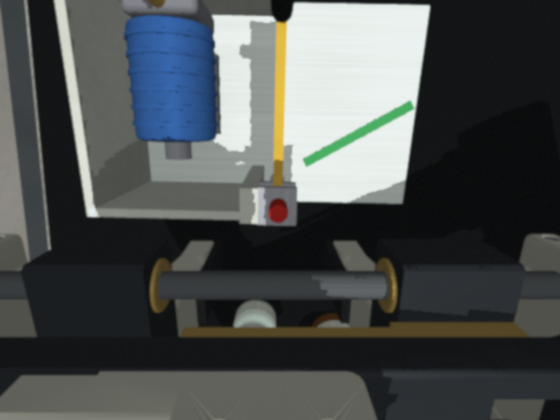

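The red head sits on the fork at (278,210), its top at about 0.173 m (expected 0.174), so it is flush. Now to the grip.

```bash
python3 -m handwheel '[[[0,-0.15,0],[0,0,0.003]],[[0,-0.35,0],[0,0,0.003]],[[0.005,-0.55,0],[0,0,0.003]],[[0.01,-0.75,0],[0,0,0.003]],[[0.01,-0.75,0],[0,0,0.003]]]' -0.3; python3 -m handwheel '[[[0,0,0],[0,0,0]],[[0,0,0],[0,0,0]],[[0,0,0],[0,0,0]],[[0,0,0],[0,0,0]]]'; python3 go.py .6712 .007 .172 185.1
python3 - <<'E'
from h import *
s,W=snap('wrist','wrist5.png')
c=s['color'].astype(int).max(-1);z=W[...,2]
m=(z>.188)&(z<.206)&(c<60)&(abs(W[...,0]-.671)<.02)&(abs(W[...,1]-.007)<.02);p=W[m];print(m.sum(),p.mean(0) if len(p) else '',np.argwhere(m).mean(0))
print(cv2.projectPoints(np.array([[.6712,.007,.198]]),np.array(s['rvec'],float),np.array(s['tvec'],float),s['intrinsics'],None)[0].ravel().round(1))
E
```

```text
clock: 12.45
tool_pos: [0.6714, 0.0011, 0.255]
orientation: [-179.9, -0.1, -175.0]
force: [-0.0, 1.6, 0.1]
opening: 0.0574
clock: 12.78
tool_pos: [0.6719, 0.0082, 0.2555]
orientation: [180.0, -0.0, -174.7]
force: [-0.6, 0.0, -0.1]
opening: 0.0568
t [ 0.0037 -0.0058  0.4176] a [ 0.     -0.0001  0.0006]
350 [0.67231712 0.00574141 0.19632883] [224.15428571 272.90571429]
[274.3 226.8]
```

View pics/wrist5.png

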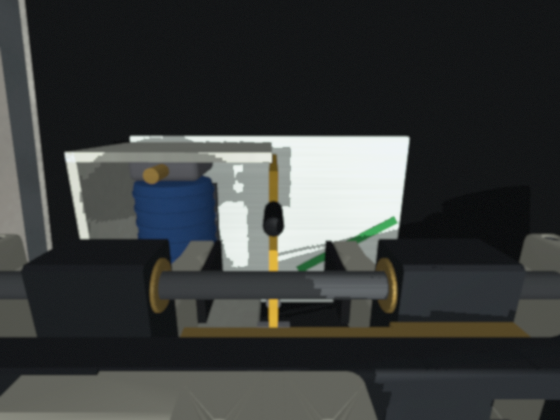

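The grip's top is at about (273,225), centred between the fingers. It matches the predicted (274,227). Descend and close.

```bash
python3 -m handwheel '[[[0.001,-0.006,0.1],[0,0,0]],[[0.001,-0.006,0.25],[0,0,0]],[[0.001,-0.006,0.35],[0,0,0]],[[0.001,-0.006,0.41],[0,0,0]],[[0.001,-0.006,0.41],[0,0,0]]]' -0.3; for i in 1 2 3; do python3 -m handwheel '[[[0,0,0],[0,0,0]],[[0,0,0],[0,0,0]],[[0,0,0],[0,0,0]],[[0,0,0],[0,0,0]],[[0,0,0],[0,0,0]]]' 1; done; python3 go.py .6712 .007 .172 185.1
cat > arc.py <<'E'
# rows along the door arc from angle a0 (where the tool is, relative yaw 185.1-a) to given angles
from h import *
import sys
H=np.array([.6577,.1564]); Y=5.1
o=get_obs(); A=R.from_euler('xyz',o['orientation'],degrees=True); p=o['tool_pos']
d=p[:2]-H; r=np.hypot(*d); a=-(np.degrees(np.arctan2(d[1],d[0]))-(Y-90)); a=(a+180)%360-180
print('now angle',a.round(2),'r',r.round(4),'z',p[2].round(4),'yaw',o['orientation'][2].round(1),'F',o['force'].round(1))
for t in map(float,sys.argv[1:]):
    q=np.radians(Y-90-t); P=np.r_[H+.15*np.array([np.cos(q),np.sin(q)]),.1725]
    B=R.from_euler('xyz',[180,0,185.1-t],degrees=True)
    print(t,(A.inv().apply(P-p)/.2).round(3),((A.inv()*B).as_rotvec(True)/360).round(4))
E
python3 arc.py 4 8 12 16 20
```

```text
clock: 13.25
tool_pos: [0.6703, 0.0065, 0.1707]
orientation: [-180.0, -0.3, -174.7]
force: [-1.4, -0.9, -0.5]
opening: 0.0572
clock: 13.67
tool_pos: [0.6723, 0.006, 0.1749]
orientation: [180.0, 0.1, -174.8]
force: [-0.1, 0.1, -0.3]
opening: 0.0292
clock: 14.08
tool_pos: [0.6721, 0.0059, 0.1741]
orientation: [-180.0, 0.0, -174.8]
force: [0.2, 0.2, 2.4]
opening: 0.0151
clock: 14.5
tool_pos: [0.672, 0.0059, 0.1741]
orientation: [-180.0, 0.0, -174.8]
force: [-0.6, 0.1, 5.2]
opening: 0.0157
t [0.0037 0.0061 0.0104] a [-0.      0.0001  0.0004]
now angle -0.34 r 0.1512 z 0.1741 yaw -174.8 F [-0.6  0.1  5.2]
4.0 [0.057 0.008 0.008] [-0.      0.0001  0.0115]
8.0 [0.109 0.014 0.008] [-0.      0.0001  0.0226]
12.0 [0.16  0.023 0.008] [-0.      0.0001  0.0337]
16.0 [0.211 0.036 0.008] [-0.      0.0001  0.0448]
20.0 [0.261 0.052 0.008] [0.     0.0001 0.0559]
```

```bash
sed -i 's/H+.15\*/H+.1506*/' arc.py; python3 -m handwheel '[[[0.03,0.002,0],[0,0,0.006]],[[0.057,0.005,0],[0,0,0.0115]],[[0.083,0.008,0],[0,0,0.017]],[[0.109,0.011,0],[0,0,0.0225]],[[0.109,0.011,0],[0,0,0.0225]]]' 1;  python3 arc.py 12 16 20 24 28
```

```text
clock: 14.92
tool_pos: [0.6497, 0.0055, 0.1741]
orientation: [-180.0, 0.0, 177.0]
force: [1.8, -4.3, 1.7]
opening: 0.0154
now angle 8.13 r 0.1511 z 0.1741 yaw 177.0 F [ 1.8 -4.3  1.7]
12.0 [0.051 0.004 0.008] [-0.0001  0.0001  0.0109]
16.0 [0.103 0.01  0.008] [-0.0001  0.0001  0.022 ]
20.0 [0.155 0.019 0.008] [-0.      0.0001  0.0331]
24.0 [0.206 0.031 0.008] [-0.      0.0001  0.0443]
28.0 [0.256 0.047 0.008] [-0.      0.0001  0.0554]
```

```bash
sed -i 's/.1506/.152/' arc.py; python3 -m handwheel '[[[0.026,-0.002,0],[0,0,0.0055]],[[0.051,-0.003,0],[0,0,0.011]],[[0.103,0.003,0],[0,0,0.022]],[[0.155,0.012,0],[0,0,0.033]],[[0.155,0.012,0],[0,0,0.033]]]' 1;  python3 arc.py 24 28 32 36 40
```

```text
clock: 15.33
tool_pos: [0.6187, 0.0105, 0.1741]
orientation: [179.9, 0.0, 165.2]
force: [2.9, -0.5, -0.9]
opening: 0.0154
now angle 20.08 r 0.151 z 0.1741 yaw 165.2 F [ 2.9 -0.5 -0.9]
24.0 [ 0.052 -0.003  0.008] [0.0002 0.0001 0.0113]
28.0 [0.105 0.003 0.008] [0.0002 0.0001 0.0224]
32.0 [0.157 0.012 0.008] [0.0002 0.0001 0.0335]
36.0 [0.208 0.025 0.008] [0.0002 0.0001 0.0446]
40.0 [0.259 0.041 0.008] [0.0002 0.0001 0.0557]
```

Forces are small, so I'll continue along the arc.

```bash
sed -i 's/.152\*/.1513*/' arc.py; python3 -m handwheel '[[[0.052,0.001,0],[0,0,0.011]],[[0.105,0.006,0],[0,0,0.022]],[[0.157,0.015,0],[0,0,0.0335]],[[0.208,0.028,0],[0,0,0.0445]],[[0.208,0.028,0],[0,0,0.0445]]]' 1;  python3 arc.py 40 44 48 52 56
```

```text
clock: 15.75
tool_pos: [0.5805, 0.0269, 0.1741]
orientation: [179.9, 0.0, 149.3]
force: [4.3, -1.1, 0.3]
opening: 0.0154
now angle 35.9 r 0.1508 z 0.1741 yaw 149.3 F [ 4.3 -1.1  0.3]
40.0 [ 0.054 -0.     0.008] [0.0002 0.0001 0.0116]
44.0 [0.107 0.005 0.008] [0.0002 0.0001 0.0227]
48.0 [0.159 0.015 0.008] [0.0002 0.0001 0.0338]
52.0 [0.21  0.027 0.008] [0.0002 0.0001 0.0449]
56.0 [0.26  0.044 0.008] [0.0002 0.0001 0.056 ]
```

```bash
python3 -m handwheel '[[[0.054,0.001,0],[0,0,0.0115]],[[0.107,0.006,0],[0,0,0.0225]],[[0.159,0.015,0],[0,0,0.034]],[[0.21,0.027,0],[0,0,0.045]],[[0.21,0.027,0],[0,0,0.045]]]' 1;  python3 arc.py 54 56 58 60 60.5
```

```text
clock: 16.17
tool_pos: [0.5479, 0.0532, 0.1741]
orientation: [179.9, 0.0, 133.1]
force: [5.2, -0.3, -0.3]
opening: 0.0152
now angle 51.88 r 0.1506 z 0.1741 yaw 133.1 F [ 5.2 -0.3 -0.3]
54.0 [ 0.028 -0.003  0.008] [0.0003 0.0001 0.0057]
56.0 [ 0.054 -0.001  0.008] [0.0003 0.0001 0.0112]
58.0 [0.081 0.001 0.008] [0.0003 0.0001 0.0168]
60.0 [0.107 0.004 0.008] [0.0003 0.0001 0.0223]
60.5 [0.113 0.005 0.008] [0.0003 0.0001 0.0237]
```

```bash
python3 -m handwheel '[[[0.028,0,0],[0,0,0.0055]],[[0.054,0.002,0],[0,0,0.011]],[[0.081,0.004,0],[0,0,0.017]],[[0.1,0.007,0],[0,0,0.021]],[[0.107,0.008,0],[0,0,0.0225]]]' 1; python3 -m handwheel '[[[0,0,0],[0,0,0]],[[0,0,0],[0,0,0]],[[0,0,0],[0,0,0]],[[0,0,0],[0,0,0]],[[0,0,0],[0,0,0]]]' 1; python3 arc.py 60
python3 - <<'E'
from h import *
for n in('top','scene','wrist'):
    s,W=snap(n,n+'6.png');c=s['color'].astype(int);r,g,b=c[...,0],c[...,1],c[...,2]
    m=(r>140)&(g>100)&(b<70)&(W[...,2]>.14)&(W[...,2]<.156)&(W[...,0]>.5)&(W[...,0]<.68)&(W[...,1]<.16)&(W[...,1]>0)
    p=W[m][:,:2]
    if len(p)>10:
        l=cv2.fitLine(p.astype(np.float32),cv2.DIST_HUBER,0,.01,.01).ravel(); print(n,len(p),l,'open',90-np.degrees(np.arctan2(abs(l[1]),abs(l[0])))+0, np.degrees(np.arctan2(abs(l[1]),abs(l[0]))))
a=cv2.imread('pics/scene6.png')[140:290,260:460];b=cv2.imread('pics/top6.png')[80:230,160:360]
cv2.imwrite('pics/v6.png',cv2.resize(np.hstack([a,b]),None,fx=2,fy=2,interpolation=cv2.INTER_CUBIC))
E
```

```text
clock: 16.58
tool_pos: [0.535, 0.0691, 0.1741]
orientation: [179.9, 0.1, 125.2]
force: [5.6, -1.2, 1.4]
opening: 0.0152
clock: 17.0
tool_pos: [0.5352, 0.0689, 0.1741]
orientation: [179.9, 0.0, 125.2]
force: [5.9, -0.7, 1.4]
opening: 0.0156
now angle 59.56 r 0.1506 z 0.1741 yaw 125.2 F [ 5.9 -0.7  1.4]
60.0 [ 0.006 -0.004  0.008] [0.0002 0.0001 0.0003]
top 11 [0.8319985  0.5547778  0.51752204 0.05417956] open 56.30459 33.69541
scene 106 [0.8099836 0.5864525 0.6012132 0.1118202] open 54.09433 35.90567
wrist 278 [0.88144106 0.4722941  0.51552266 0.05555084] open 61.81669 28.183311
```

View pics/v6.png

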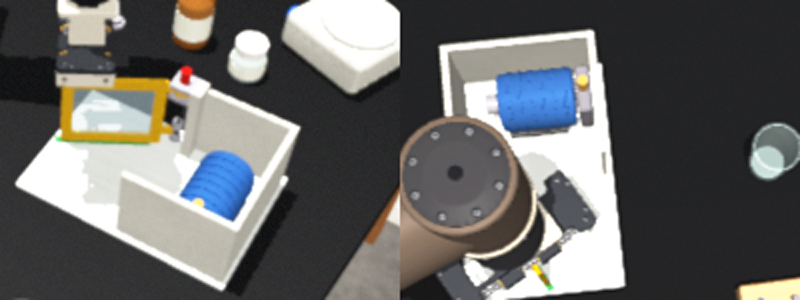

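The scene crop shows the door over the green line with the gripper on the grip, and the red head still on the fork. The angle reads 59.4–59.6° by the scene camera's line fit and by the tool position, so I'll add half a degree, hold and recheck.

```bash
python3 -m handwheel '[[[0.003,0,0],[0,0,0.0006]],[[0.0065,0,0],[0,0,0.0013]],[[0.0065,0,0],[0,0,0.0013]],[[0.0065,0,0],[0,0,0.0013]],[[0.0065,0,0],[0,0,0.0013]]]' 1; for i in 1 2 3; do python3 -m handwheel '[[[0,0,0],[0,0,0]],[[0,0,0],[0,0,0]],[[0,0,0],[0,0,0]],[[0,0,0],[0,0,0]],[[0,0,0],[0,0,0]]]' 1; done; python3 arc.py 60
python3 - <<'E'
from h import *
s,W=snap('scene','scene7.png');c=s['color'].astype(int);r,g,b=c[...,0],c[...,1],c[...,2];z=W[...,2]
m=(r>140)&(g>100)&(b<70)&(z>.14)&(z<.156)&(W[...,0]>.5)&(W[...,0]<.68)&(W[...,1]<.16)&(W[...,1]>0)
l=cv2.fitLine(W[m][:,:2].astype(np.float32),cv2.DIST_HUBER,0,.01,.01).ravel();print(95.1-np.degrees(np.arctan2(l[1],l[0]))-0,m.sum(),l)
m=(r>140)&(g<70)&(b<70)&(abs(W[...,0]-.658)<.03)&(abs(W[...,1]-.156)<.03);print('pin',m.sum(),np.nanpercentile(W[m],[5,50,98],axis=0).round(3))
o=get_obs();print(np.abs(o['qvel']).max(),o['opening'],o['force'])
E
```

```text
clock: 17.57
tool_pos: [0.5345, 0.0699, 0.1741]
orientation: [179.9, 0.0, 124.7]
force: [4.9, -1.4, 1.7]
opening: 0.0154
clock: 17.98
tool_pos: [0.5345, 0.0699, 0.1741]
orientation: [179.9, 0.1, 124.7]
force: [5.3, -0.3, 2.2]
opening: 0.0152
clock: 18.4
tool_pos: [0.5344, 0.0699, 0.1741]
orientation: [179.9, 0.0, 124.7]
force: [6.7, 0.2, 1.9]
opening: 0.0151
clock: 18.82
tool_pos: [0.5344, 0.0699, 0.174]
orientation: [179.9, 0.0, 124.7]
force: [5.9, -1.5, 0.8]
opening: 0.0153
now angle 60.05 r 0.1506 z 0.174 yaw 124.7 F [ 5.9 -1.5  0.8]
60.0 [-0.001 -0.004  0.008] [ 0.0002  0.0001 -0.001 ]
59.458145 104 [0.8126753  0.58271676 0.6065548  0.11781982]
pin 33 [[0.65  0.146 0.155]
 [0.659 0.151 0.171]
 [0.663 0.161 0.176]]
0.0656770406159991 0.015406101332767052 [5.55724706 0.32912501 1.71815333]
```

```bash
python3 -c "
from plant import *
print(close_job())"
```

```text
the job is handed in; nothing more can be done
None
```

The job is done and handed in at about 19 s, with the gripper still closed on the black grip.

- **Pin:** I took the red-headed pin from the block and pushed it down the upper hinge with no resistance until the head touched, at about 6.6 N. I then let go of it. The last camera check put the top of its head at 0.171–0.176 m, where flush is 0.174 m, and it stayed there after the door was swung.
- **Door:** It is open at about 60° and held steady against the spring, which pushes back with about 6 N. The arm stood still over the last 1.2 s of holding.
- **Checks that differ:** The tool position gives 60.05°, while the line fitted to the door in the scene camera gives about 59.5°. That difference is within the calibration error. When I gripped the closed door the tool read −0.3° instead of 0, so that reading is only good to a few tenths of a degree. The top and wrist cameras could not confirm the angle. The top camera saw only 11 points of the door, and the wrist fit was about 7° away from the scene fit.
- **Everything else:** I saw no unexpected contact along the way. I did not re-measure the other objects at the end.

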